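Click a fuse holder onto the test rail

ROBOT

A 6-joint arm with a two-finger parallel gripper is mounted at the origin on the work surface. World frame = base frame: x ahead of the robot, y to its left, z up, the work surface at z = 0. Lengths are in mm, angles in degrees, forces in N, time in s.
With the tool pointing down it reaches from about 350 to 850 mm from the base axis. Payload 8.1 kg.
Tool frame: the origin (TCP) lies midway between the tips of the shut fingers; the grasp point (between the pads) lies 19 mm behind it; z points along the fingers, y is the direction in which the jaws open and shut (so a half turn about z gives the same grasp; the last joint's range is limited). The gripper opens to 85 mm and grips with 20 to 120 N. Pads are 22 mm wide; open, the fingers measure 114 mm over their backs; the gripper's body (76 mm by 85 mm) begins 54 mm behind the grasp point. The pads swing forward as they close: fully open they stand 13 mm farther back than shut.
Start: joints at [71.024, 7.471, 85.268, -0, 87.261, -4.893], TCP at [145.977, 581.976, 231.292] pointing down, gripper open.
Joint ranges: [-169.43, 169.43], [-51.17, 129.36], [1.28, 143.12], [-76.62, 256.62], [0, 156.53], [-152.29, 152.29]. Speed limits (degrees/s): [136.94, 136.94, 159.86, 180, 180, 180].

INTERFACE

Orientations are given as [roll, pitch, yaw] about the fixed x, y, z axes, in that order (R = Rz(yaw) Ry(pitch) Rx(roll)).
In Python, from bench import telemetry, snapshot, camera_params, job gives the robot as it stands. The module is installed in compiled form; this text tells all that it offers.
- The arm moves only by the shell command python3 -m jog 'ROWS' [FORCE]. ROWS is JSON, a list that holds one entry, the list of rows, each a list of 7 numbers: the shift along the tool's x, y, z in units of 50 mm (1.0 is 50 mm), then the turn, a rotation vector about the tool's x, y, z in units of 2 pi rad (1.0 is 2 pi rad), then the opening, from 0 (shut) to 1 (fully open). In form: [[[dx, dy, dz, rx, ry, rz, claw], ...]]. A call has 1 to 12 rows; each row shifts and turns the commanded pose from where the row before left it, along the tool's axes as they then stand; what a row does not reach is not made up. A row lasts 1/8 s, in which the tool goes at most 62.5 mm and 10.7 degrees, less where a joint would pass 70% of its speed; a pose out of reach is approached as far as the arm can. A call with a number of a shift or a turn outside -1 to 1 is refused whole. A call with a gripper value outside its range is refused whole. The fingers move at their own pace and stop on an object; FORCE is the grip in N (left out, the last holds). Time passes only in rows, so rows that do not move let the fingers close. It gives the time, the measured TCP pose, the force and the opening at its end, in the units of the state.
- telemetry.sense(): the state, without advancing time (a new reading comes with each control period).
- snapshot(name): name is "scene" or "top" or "wrist"; returns (picture, depth): 480x640x3 uint8, red, green, blue; 480x640 float32, mm along the optical axis (not along the pixel's ray), 0 where there is no reading.
- camera_params(name): a dict with "K" (3x3 intrinsics, pixels), "extrinsics" (4x4, takes a point from camera to world coordinates). Camera axes: x right, y down, z forward; pixel columns grow to the right and rows downward; lengths in mm; the calibration is good to about 2 mm. The wrist camera is an equidistant fisheye: a pixel r from the principal point sees the ray r / f radians off the axis. A picture is of the moment at which its call begins: read the wrist's pose just before it. camera_params takes no time and is no camera call; for the wrist camera it gives the pose at the moment of the call.
- job.hand_in(): hands the job in, once; it reports no verdict.
The state is a dict: "time": time; "joint_pos": joint angles; "qd": joint speeds; "joint_efforts": joint torques, N m; "tool_pos": TCP position; "tcp_rot": TCP orientation; "ft_force": force on the tool from outside, world axes, zero at the start; "wrist_torque": the same for the moment, N m; "finger_gap": finger opening in mm.
Only numpy, scipy, OpenCV 4.12 (cv2) and the standard library are available. Lean on these libraries where they do the work, as an engineer would, in place of code of your own. Each camera call takes 0.05 s, during which the arm holds its last target. There are 200 camera calls.

TASK

Mount the grey fuse holder on the rail of the turntable, between the two black end stops, with its fixed lip on the side of the white insulator and its orange foot on the other side. Hold it tilted and hook the lip under the rail's edge first, then rock it down gently, feeling for the click, until the orange foot has snapped under the other edge and the holder sits flat on the rail; do not force it or lean on it, as the rail fixture must never be loaded beyond about 30 N. Leave it standing there released, and do not disturb the fuses and the other things lying about.

Things in the scene. Friction and masses are not known exactly. Their poses are not given: they have to be found in the camera images.
- holder: Loose grey fuse holder, 0.13 kg, upright on the 3 mm mat. Origin: centre of its underside; z up, x along its length from the fixed lip (-x end) to the orange foot (+x end), y across its 26.5 mm width (flat sides, same width at all heights: grip there). Side view, mm: base x -28..34, z 0..26; shoulders x -44..44, z 26..50; dark nose x -24..24, z 50..72, flat top.
- seat (a point): On the holder, x 0, y 0, z 10 mm: ceiling of the recess in its underside that takes the rail (x -18.5..18.5 mm, 10 mm deep, open at both sides). It rests on the rail's top when mounted, 15 mm above the disc, centred across the rail with about 1 mm play each way, axes as the turntable's.
- lip (a point): On the holder, inner upper edge of the fixed lip: x -14.5, y 0, z 6 mm. The lip (z 0..6 mm, full width) juts 4 mm inward from the recess wall at x -18.5, leaving a slot 4 mm high between it and the seat for the rail's edge.
- foot_tip (a point): On the orange foot, inner upper edge of its nose: x 15, y 0, z 6.6 mm in the holder's frame when the foot is out. The nose's underside slopes outward (x 15, z 5.6 to x 19, z 1.6 mm), so the rail's edge drives the foot back as the holder is rocked down; its top is flat and locks under the edge.
- foot (a joint): Slide of the orange sprung foot, m: 0 = out (at rest, and once clicked under the edge), up to 0.006 = pushed back along the holder's +x. Spring 4 N preload plus 1.5 N/mm; passing the edge pushes it back 1.5 to 3.5 mm and takes about 8 to 12 N down on the foot's end. Its orange tab, 10 mm wide, sticks out 8 mm past the shoulder at the +x end, near the underside.
- turntable: Aluminium turntable, 240 mm across, locked (fixed), on a column whose height varies. Origin: on its axis, 26 mm below the disc's top; x across the rail, away from the white insulator's side; y along the rail; z up. Besides the rail it carries the insulator and a red knurled knob (23 mm across, 19 mm high) at x 70, y -72 mm.
- disc (a point): Centre of the disc's top, axes as turntable. Along y runs a steel top-hat rail, top 15 mm above the disc, clamped in cross slots: its centre line lies up to 12 mm to either side of this point in x, not measured. 35 mm wide: each edge is a flange 2.3 mm thick, 5 mm overhang, 12.7 mm free below. Black end stops at y -72, 72 mm, 10 thick, 46 across, 11 mm above the rail's top.
- insulator (a point): Tip of the brass stud on the white porcelain insulator (30 mm across, 34 mm high, stud 12 mm more) fixed on the disc at x -88, y 34 mm from its centre, 46 mm above the disc's top.
- fuse_a: Ceramic fuse with silver caps, 14 mm by 51 mm, lying along its x in a compartment of a fixed blue tray (76 x 60 x 16 mm). Origin: middle of its underside. Bystander.
- fuse_b: Second such fuse in the tray's other compartment. Bystander.
- screwdriver: Screwdriver with yellow handle, 190 mm long, 26 mm thick, lying along its x. Origin: middle, on the mat. Bystander.
- multimeter: Yellow hand multimeter, 160 x 80 x 42 mm, lying flat. Origin: centre of its underside. Bystander.
- end_stop: Spare black end stop, 46 x 18 x 10 mm, lying flat on the mat. Origin: centre of its underside. Bystander.
- spray: Blue spray can, 52 mm across, 150 mm tall, standing. Origin: centre of its underside. Bystander.
Mind the look-alikes: they are no part of the job. Of the things that look like the holder, take the one that is farthest from the robot's base at the start.

How it is judged (in metres and radians):
On the way, in this order (a step that is already met when the one before it is completed fails the run):
1. the lip is hooked at least 1 mm under the rail's edge on the insulator's side (flange rail_c2) while the holder is tilted, its foot above the other edge (flange rail_c4) (x of rail_c2 in the frame of holder between -0.016 and -0.012 m and z of rail_c2 in the frame of holder between 0.004 and 0.0098 m and z of rail_c4 in the frame of holder below 0.003 m and angle between holder's own z axis and vertical above 0.08 rad and y of holder in the frame of turntable between -0.056 and 0.056 m), for 0.1 s.
2. the foot has clicked under the other edge and the holder sits flat (x of rail_c2 in the frame of holder between -0.0158 and -0.012 m and z of each of rail_c2, rail_c4 in the frame of holder above 0.0072 m and x of rail_c4 in the frame of holder between 0.012 and 0.0158 m and value of joint foot below 0.0015 m and angle between holder's own z axis and vertical below 0.05 rad), for 0.1 s.
At the end, for the whole second after the job is handed in: The holder sits flat on the rail (within 3 degrees), between the end stops, its lip under the edge on the insulator's side and its foot fully out (within 1.5 mm) under the other edge, released and at rest (all of step 2 and y of holder in the frame of turntable between -0.056 and 0.056 m and linear speed of holder below 0.02 m/s); the robot touches nothing.
It fails at once if the holder is pressed or knocked against the rail or the turntable with more than 30 N (contact force between holder and turntable above 30 N).
It fails at once if a fuse or another thing lying about is moved by more than 15 mm (distance of any of fuse_a, fuse_b, screwdriver, multimeter, end_stop, spray from where it was at the start of the episode above 0.015 m).
It also fails if it takes over 72 s, if anything falls off the work surface, if the arm or the gripper's body presses on something with over 40 N, if the wrist force passes 120 N, or if a joint passes its speed limit or range.

## Working session

There is one attempt and no reset: what is moved stays moved. The work goes in short steps, Python scripts to look and compute and a shell command to move; the robot and the scene stay as the last step left them, time stands still between calls to the robot, and variables do not carry over. Pictures are saved under pics/ and viewed, about 8 in all and at most 12, crops included, and the job is handed in when it is done.

```bash
mkdir -p pics
python3 - <<'E'
from bench import telemetry, snapshot, camera_params
import cv2,numpy as np
print(telemetry.sense())
for n in("scene","top"):
    p,d=snapshot(n); np.savez(f'{n}0.npz',p=p,d=d)
    cv2.imwrite(f'pics/{n}0.png',p[:,:,::-1]); c=camera_params(n); print(n,c["K"],c["extrinsics"])
E
```

```text
{'time': 0.0, 'joint_pos': array([ 7.10249667e+01,  7.51593512e+00,  8.53293472e+01,  2.43050382e-04,
        8.72592101e+01, -4.89285169e+00]), 'qd': array([ 0.00792795, -0.01746507,  0.09473093, -0.02519174,  0.03181184,
        0.01686397]), 'joint_efforts': array([-6.50436832e-04, -5.69412911e+01, -5.00537503e+01, -1.72397113e-04,
        1.49606791e-02, -5.88886550e-06]), 'tool_pos': array([145.78792331, 581.46655328, 230.2351327 ]), 'tcp_rot': array([-1.79895909e+02, -9.15429877e-03,  1.65917798e+02]), 'ft_force': array([ 0.68576467, -0.06259275, -0.20200524]), 'wrist_torque': array([ 0.03392015,  0.00897639, -0.03134108]), 'finger_gap': 85.59493199375716}
scene [[496.60529162   0.         316.43660604]
 [  0.         496.60529162 248.08246807]
 [  0.           0.           1.        ]] [[ 7.98444755e-01  4.23916098e-01 -4.27529081e-01  8.90570159e+02]
 [ 6.02067713e-01 -5.61400593e-01  5.67753329e-01 -6.09217945e+02]
 [ 6.64696492e-04 -7.10721124e-01 -7.03473555e-01  8.03276599e+02]
 [ 0.00000000e+00  0.00000000e+00  0.00000000e+00  1.00000000e+00]]
top [[496.01511006   0.         322.08908049]
 [  0.         496.01511006 238.47464746]
 [  0.           0.           1.        ]] [[-1.63083608e-02 -9.89811093e-01  1.41449771e-01  3.30941228e+02]
 [-9.99776149e-01  1.80500160e-02  1.10385183e-02 -5.29347055e+01]
 [-1.34792185e-02 -1.41238087e-01 -9.89883889e-01  1.07005291e+03]
 [ 0.00000000e+00  0.00000000e+00  0.00000000e+00  1.00000000e+00]]
```

View pics/top0.png

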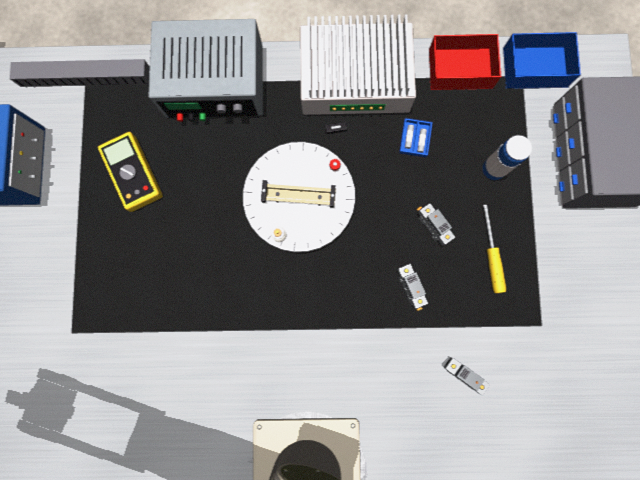

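View pics/scene0.png

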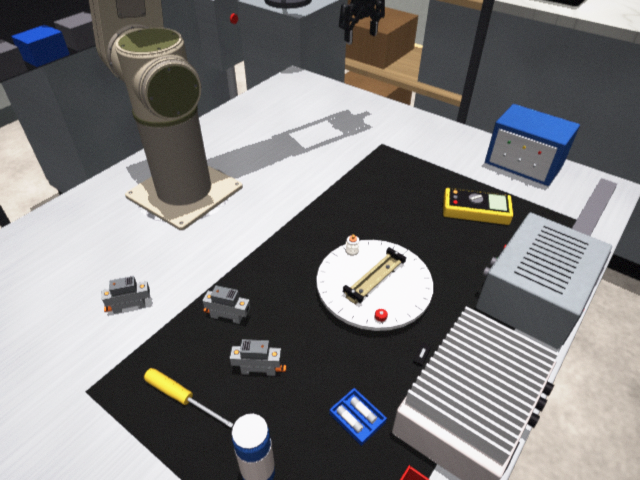

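```bash
cat > h.py <<'E'
import numpy as np,cv2
from bench import telemetry,snapshot,camera_params
def cloud(n,d):
    c=camera_params(n);K,E=c["K"],c["extrinsics"]
    v,u=np.mgrid[0:480,0:640]
    P=np.stack([(u-K[0,2])/K[0,0]*d,(v-K[1,2])/K[1,1]*d,d],-1)
    return P@E[:3,:3].T+E[:3,3]
E
python3 - <<'E'
from h import *
z=np.load('top0.npz');p,d=z['p'],z['d'];W=cloud('top',d)
hsv=cv2.cvtColor(p,cv2.COLOR_RGB2HSV)
def reg(u0,u1,v0,v1,m):
    M=np.zeros(d.shape,bool);M[v0:v1,u0:u1]=1;return W[M&m&(d>0)]
H=W[:,:,2]
b=reg(230,370,130,260,(H>20)); 
hh,e=np.histogram(b[:,2],bins=np.arange(0,200,4));print([(int(e[i]),int(hh[i])) for i in range(len(hh)) if hh[i]>5])
disc=reg(230,370,130,260,(H>20)&(hsv[:,:,1]<40)&(hsv[:,:,2]>150));zd=np.median(disc[:,2])
print('disc z',zd)
M=np.zeros(d.shape,np.uint8);M[130:260,230:370]=((H>zd-8))[130:260,230:370]
# disc circle from boundary of points around the disc z
pts=W[(M>0)&(abs(H-zd)<6)][:,:2].astype(np.float32)
print('circle',cv2.minEnclosingCircle(pts))
rail=W[(M>0)&(H>zd+10)&(H<zd+20)&(hsv[:,:,1]>30)&(hsv[:,:,2]>90)]
print('rail',np.median(rail,0),cv2.minAreaRect(rail[:,:2].astype(np.float32)))
red=(M>0)&(hsv[:,:,1]>150)&((hsv[:,:,0]<8)|(hsv[:,:,0]>172));print('knob',np.median(W[red],0))
ins=W[(M>0)&(H>zd+28)];print('ins',np.median(ins,0),ins[:,2].max(),len(ins))
for n,(u0,u1,v0,v1) in dict(far=(412,462,198,250),mid=(395,432,258,315)).items():
    b=reg(u0,u1,v0,v1,(H>10)&(H<100))
    hh,e=np.histogram(b[:,2],bins=np.arange(0,100,4));print(n,[(int(e[i]),int(hh[i])) for i in range(len(hh)) if hh[i]>5])
    t=b[b[:,2]>42];print(' all',cv2.minAreaRect(t[:,:2].astype(np.float32)))
    t=b[b[:,2]>64];print(' nose',len(t),t.mean(0),cv2.minAreaRect(t[:,:2].astype(np.float32)))
    o=reg(u0,u1,v0,v1,(hsv[:,:,0]<14)&(hsv[:,:,1]>160)&(hsv[:,:,2]>120));print(' orange',o.round())
E
```

```text
[(24, 8), (28, 302), (32, 4690), (36, 3411), (40, 180), (44, 75), (48, 362), (52, 174), (56, 98), (60, 161), (64, 25), (68, 57), (72, 43), (80, 7)]
disc z 35.5423847994565
circle ((572.6009521484375, 6.786938667297363), 120.22734832763672)
rail [582.54698739  -2.80744688  50.6377865 ] ((603.0093994140625, -3.8678512573242188), (150.65438842773438, 98.36363983154297), 84.81456756591797)
knob [632.38281023 -70.47182967  54.50314191]
ins [483.93383181  43.52803188  72.8685303 ] 1070.0529104683503 204
far [(8, 14), (12, 17), (16, 10), (20, 12), (24, 11), (28, 21), (32, 22), (36, 20), (40, 20), (44, 24), (48, 104), (52, 155), (56, 13), (60, 15), (64, 15), (68, 26), (72, 201), (76, 91)]
 all ((503.66986083984375, -281.09991455078125), (87.72758483886719, 27.745357513427734), 34.183433532714844)
 nose 333 [ 502.85847137 -280.39260096   74.36913837] ((503.60467529296875, -281.1839294433594), (47.738704681396484, 27.51021957397461), 34.419097900390625)
 orange []
mid [(8, 6), (12, 7), (16, 7), (20, 7), (24, 12), (28, 9), (32, 14), (36, 15), (40, 11), (44, 12), (48, 102), (52, 156), (56, 17), (60, 8), (64, 7), (68, 28), (72, 212), (76, 85)]
 all ((375.84295654296875, -225.4334716796875), (87.7997817993164, 27.427154541015625), 21.571748733520508)
 nose 335 [ 375.62100573 -224.89690149   74.63365444] ((375.8149108886719, -225.42832946777344), (47.96282958984375, 27.371028900146484), 21.438928604125977)
 orange []
```

```bash
cat >> h.py <<'E'
from scipy.spatial.transform import Rotation as Ro
def pose():
    s=telemetry.sense();return s['tool_pos'],Ro.from_euler('xyz',s['tcp_rot'],degrees=True),s
def plan(tp,teul,n,P=None):
    """n rows straight line, rotating evenly, from the current (or given) pose"""
    p,R,s=pose()
    if P is not None:p,R=np.array(P[0],float),Ro.from_euler('xyz',P[1],degrees=True)
    T=Ro.from_euler('xyz',teul,degrees=True)
    w=(R.inv()*T).as_rotvec()/n;d=(np.array(tp)-p)/n
    for i in range(n):
        r=np.r_[R.inv().apply(d)/50,w/2/np.pi];print(np.round(r,4).tolist());R=R*Ro.from_rotvec(w)
E
python3 -c "
from h import *
c=camera_params('wrist');print(c);p,R,s=pose();E=np.array(c['extrinsics']);print(R.inv().apply(E[:3,3]-p),R.inv().as_matrix()@E[:3,:3])"
python3 -m jog '[[[-0.905,-0.771,-0.08,0,0,0,1],[-0.905,-0.771,-0.08,0,0,0,1],[-0.905,-0.771,-0.08,0,0,0,1],[-0.905,-0.771,-0.08,0,0,0,1],[-0.905,-0.771,-0.08,0,0,0,1],[-0.905,-0.771,-0.08,0,0,0,1],[-0.905,-0.771,-0.08,0,0,0,1],[-0.905,-0.771,-0.08,0,0,0,1],[-0.905,-0.771,-0.08,0,0,0,1],[-0.905,-0.771,-0.08,0,0,0,1],[-0.905,-0.771,-0.08,0,0,0,1],[-0.905,-0.771,-0.08,0,0,0,1]]]'
```

```text
{'K': array([[371.64829954,   0.        , 317.28140317],
       [  0.        , 371.64829954, 243.59073996],
       [  0.        ,   0.        ,   1.        ]]), 'extrinsics': array([[ 2.44144341e-01,  9.28973882e-01,  2.78210473e-01,
         7.51426627e+01],
       [ 9.69738172e-01, -2.33528569e-01, -7.12199854e-02,
         6.00321015e+02],
       [-1.19141273e-03,  2.87179272e-01, -9.57876112e-01,
         3.72468626e+02],
       [ 0.00000000e+00,  0.00000000e+00,  0.00000000e+00,
         1.00000000e+00]])}
[  73.16113424    0.84353006 -142.14833972] [[-8.29764382e-04 -9.57834994e-01 -2.87317658e-01]
 [ 9.99999496e-01 -9.57319534e-04  3.03462681e-04]
 [-5.65721982e-04 -2.87317261e-01  9.57835305e-01]]
time: 1.6
tool_pos: [560.8, -0.7, 279.0]
tcp_rot: [180.0, -0.0, 165.9]
ft_force: [0.9, 0.7, -0.2]
finger_gap: 85.1
```

Run:
```python
from h import *
c=camera_params('wrist');p,d=snapshot('wrist');np.savez('w1.npz',p=p,d=d,E=c['extrinsics'],K=c['K'])
cv2.imwrite('pics/w1.png',p[:,:,::-1])
```

```text
(no output)
```

View pics/w1.png

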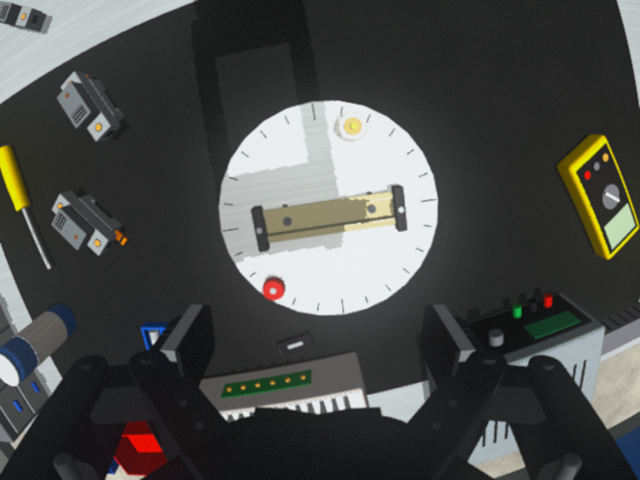

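```bash
cat >> h.py <<'E'
def rays(K):
    v,u=np.mgrid[0:480,0:640];x=u-K[0,2];y=v-K[1,2];r=np.hypot(x,y)+1e-9;t=r/K[0,0]
    return np.stack([x/r*np.tan(t),y/r*np.tan(t),np.ones_like(t)],-1)
def wcloud(f):
    z=np.load(f);E=z['E'];return z['p'],(rays(z['K'])*z['d'][...,None])@E[:3,:3].T+E[:3,3],z['d'],E,z['K']
def onplane(E,K,h):
    r=rays(K)@E[:3,:3].T;return E[:3,3]+r*((h-E[2,3])/r[...,2])[...,None]
E
python3 - <<'E'
from h import *
p,W,d,E,K=wcloud('w1.npz');H=W[...,2];hsv=cv2.cvtColor(p,cv2.COLOR_RGB2HSV)
M=np.zeros(d.shape,bool);M[95:320,215:445]=1
zd=np.median(H[M&(abs(H-36)<6)]);print('disc',zd)
D=onplane(E,K,zd)
m=(M&(abs(H-zd)<5)).astype(np.uint8);cs,_=cv2.findContours(m,0,1);c=max(cs,key=len)[:,0]
q=D[c[:,1],c[:,0],:2].astype(np.float32);print('circ',cv2.minEnclosingCircle(q),cv2.fitEllipse(q))
S=M&(H>zd+22)&(hsv[...,2]<110)
n,l,st,ce=cv2.connectedComponentsWithStats(S.astype(np.uint8))
C=[]
for i in range(1,n):
    if st[i,4]>40:
        a=np.median(W[l==i],0);C.append(a);print('stop',st[i],a,W[l==i].min(0),W[l==i].max(0))
T=onplane(E,K,zd+15)
r=M&(H>zd+9)&(H<zd+21)
R=W[r];print('rail z',np.median(R[:,2]),len(R))
red=M&(hsv[...,1]>150)&((hsv[...,0]<8)|(hsv[...,0]>172));print('knob',np.median(W[red],0),H[red].max())
ye=M&(hsv[...,1]>130)&(hsv[...,0]>15)&(hsv[...,0]<35)&(H>zd+25);print('ins',np.median(W[ye],0),H[ye].max(),ye.sum())
# rail by edges: rotate to candidate yaw
s=T[r][:,:2]
for yaw in(-4,-5,-6,-7,-8):
    c_,s_=np.cos(np.radians(yaw)),np.sin(np.radians(yaw));x=s@[c_,s_];y=s@[-s_,c_]
    y0=np.median(y);k=abs(y-y0)<55
    out=[]
    for sg in(-1,1):
        e=[];ys=[]
        for b in np.arange(-50,50,5):
            kk=(y-y0>=b)&(y-y0<b+5)
            if kk.sum()>5:e.append(sg*np.percentile(sg*x[kk],97));ys.append(b)
        f=np.polyfit(ys,e,1);out+=[round(np.median(e),1),round(np.degrees(f[0]),2)]
    print(yaw,out,y0)
E
```

```text
disc 35.59459967166413
circ ((573.223388671875, 9.594352722167969), 119.82752990722656) ((571.93359375, 11.403545379638672), (232.1437225341797, 238.7022247314453), 127.27693176269531)
stop [393 186  13  45 357] [575.19109892  80.55040973  61.34724604] [490.09892635  17.92712264  57.93460065] [601.68887247  87.07476594 421.19356101]
stop [251 208  18  44 402] [565.05317684 -60.81620922  61.41113377] [490.09892635 -67.80612198  57.60871099] [588.70059553  17.92712264 421.19356101]
stop [423 304  22  16 327] [561.55613987  44.90879261 299.601098  ] [559.85770473  42.21675097 291.91261544] [568.97948339  50.38512827 309.14896602]
rail z 50.58296037998977 2604
knob [634.28911251 -67.750375    54.33665235] 56.37058094050508
ins [488.91814146  51.67799372  81.72762067] 83.05001746989609 25
-4 [np.float64(553.2), np.float64(-13.3), np.float64(587.9), np.float64(-8.08)] 36.12111022921452
-5 [np.float64(552.7), np.float64(-15.44), np.float64(587.3), np.float64(-9.24)] 46.12255868501836
-6 [np.float64(552.0), np.float64(-15.96), np.float64(586.1), np.float64(-18.09)] 56.057989023622014
-7 [np.float64(551.0), np.float64(-13.97), np.float64(584.9), np.float64(-19.77)] 65.97562003033356
-8 [np.float64(549.7), np.float64(-16.37), np.float64(583.7), np.float64(-21.2)] 75.9289367977695
```

Run:
```python
from h import *
p,W,d,E,K=wcloud('w1.npz');H=W[...,2];zd=35.6
M=np.zeros(d.shape,np.uint8);M[170:270,225:435]=((H>zd+9)&(H<zd+20))[170:270,225:435]
n,l,st,ce=cv2.connectedComponentsWithStats(M);i=1+st[1:,4].argmax();print(st[i])
T=onplane(E,K,zd+15)[l==i][:,:2];print(cv2.minAreaRect(T.astype(np.float32)))
for yaw in(-3.5,-4.5,-5.5):
    c,s=np.cos(np.radians(yaw)),np.sin(np.radians(yaw));x=T@[c,s];y=T@[-s,c];y0=np.median(y);o=[]
    for sg in(-1,1):
        B=np.arange(-50,50,5);e=[sg*np.percentile(sg*x[(y-y0>=b)&(y-y0<b+5)],96) for b in B]
        f=np.polyfit(B,e,1);o+=[np.round(e,1).tolist(),np.round([np.median(e),np.degrees(f[0])],2)]
    print(yaw,y0,*o)
plan([503.5,-281,160],[180,0,34.3],13)
```

```text
[ 253  185  149   64 2166]
((573.1314697265625, 10.695747375488281), (152.8889617919922, 47.2697639465332), 84.4397201538086)
-3.5 44.22442248096103 [552.2, 552.8, 552.9, 552.9, 553.4, 554.0, 553.7, 554.3, 554.4, 554.5, 554.8, 555.1, 555.2, 554.8, 555.6, 554.8, 555.1, 555.3, 555.2, 555.7] [554.61   1.85] [587.1, 587.3, 587.5, 587.9, 586.8, 587.4, 587.4, 587.5, 588.1, 588.0, 588.5, 588.9, 588.8, 589.0, 589.4, 589.5, 589.8, 589.9, 589.7, 589.8] [588.33   1.89]
-4.5 54.17124799088673 [552.2, 552.9, 552.7, 552.6, 553.1, 553.4, 553.1, 553.5, 553.8, 553.6, 554.0, 554.1, 554.1, 553.6, 554.4, 553.4, 553.7, 554.0, 553.6, 554.0] [553.58   0.85] [587.1, 587.1, 587.1, 587.4, 586.6, 586.9, 586.7, 587.1, 587.4, 587.3, 587.6, 587.7, 587.7, 588.2, 588.2, 588.2, 588.1, 588.5, 588.1, 587.9] [587.52   0.9 ]
-5.5 64.10417367108832 [551.9, 552.4, 552.5, 552.1, 552.5, 552.8, 552.4, 552.7, 552.9, 552.6, 552.9, 553.1, 552.8, 552.3, 553.0, 551.8, 552.1, 552.1, 551.9, 552.3] [ 5.5245e+02 -1.1000e-01] [587.0, 586.7, 587.1, 587.0, 586.0, 586.3, 586.0, 586.2, 586.6, 586.3, 586.3, 586.6, 586.5, 586.9, 586.6, 586.6, 586.9, 586.8, 586.3, 586.1] [ 5.8658e+02 -1.0000e-01]
[-0.0147, -0.4312, 0.1837, -0.0, 0.0001, 0.0281]
[-0.0902, -0.4219, 0.1837, -0.0, 0.0001, 0.0281]
[-0.1629, -0.3995, 0.1837, -0.0, 0.0001, 0.0281]
[-0.2305, -0.3647, 0.1836, -0.0, 0.0001, 0.0281]
[-0.291, -0.3186, 0.1835, -0.0, 0.0001, 0.0281]
[-0.3425, -0.2626, 0.1834, -0.0, 0.0001, 0.0281]
[-0.3833, -0.1984, 0.1833, -0.0, 0.0001, 0.0281]
[-0.4122, -0.1281, 0.1831, -0.0, 0.0001, 0.0281]
[-0.4284, -0.0537, 0.183, -0.0, 0.0001, 0.0281]
[-0.4312, 0.0223, 0.1828, -0.0, 0.0001, 0.0281]
[-0.4207, 0.0976, 0.1827, -0.0, 0.0001, 0.0281]
[-0.3971, 0.1699, 0.1826, -0.0, 0.0001, 0.0281]
[-0.3612, 0.237, 0.1824, -0.0, 0.0001, 0.0281]
```

```bash
python3 -m jog '[[[-0.015,-0.431,0.18,0,0,0.0281,1],[-0.09,-0.422,0.18,0,0,0.0281,1],[-0.163,-0.4,0.18,0,0,0.0281,1],[-0.23,-0.365,0.18,0,0,0.0281,1],[-0.291,-0.319,0.18,0,0,0.0281,1],[-0.342,-0.263,0.18,0,0,0.0281,1],[-0.383,-0.198,0.18,0,0,0.0281,1],[-0.412,-0.128,0.18,0,0,0.0281,1],[-0.428,-0.054,0.18,0,0,0.0281,1],[-0.431,0.022,0.18,0,0,0.0281,1],[-0.421,0.098,0.18,0,0,0.0281,1],[-0.397,0.17,0.18,0,0,0.0281,1]]]' && python3 -m jog '[[[-0.36,0.237,0.18,0,0,0.0281,1],[0,0,0,0,0,0,1]]]'
python3 - <<'E'
from h import *
c=camera_params('wrist');P,R,s=pose();p,d=snapshot('wrist');np.savez('w2.npz',p=p,d=d,E=c['extrinsics'],K=c['K'])
p,W,d,E,K=wcloud('w2.npz');H=W[...,2]
n=(H>66)&(H<82)&(np.hypot(W[...,0]-503,W[...,1]+281)<60);t=W[n]
print(n.sum(),np.median(t[:,2]),cv2.minAreaRect(t[:,:2].astype(np.float32)))
n=(H>46)&(H<82)&(np.hypot(W[...,0]-503,W[...,1]+281)<60);t=W[n]
print(n.sum(),cv2.minAreaRect(t[:,:2].astype(np.float32)))
hs=cv2.cvtColor(p,cv2.COLOR_RGB2HSV);o=(hs[...,0]<16)&(hs[...,1]>150)&(hs[...,2]>100)&(np.hypot(W[...,0]-503,W[...,1]+281)<70)&(H<30);print(o.sum(),np.median(W[o],0))
E
```

```text
time: 3.15
tool_pos: [505.0, -252.4, 170.5]
tcp_rot: [-180.0, 0.0, 44.2]
ft_force: [-0.8, 0.0, 0.2]
finger_gap: 86.0
time: 3.4
tool_pos: [499.8, -273.6, 160.8]
tcp_rot: [-179.9, 0.1, 34.3]
ft_force: [-0.6, 0.7, 0.1]
finger_gap: 85.4
2937 74.56275397192871 ((504.7345275878906, -278.4886474609375), (48.27308654785156, 26.20018768310547), 33.948753356933594)
4724 ((504.6617126464844, -278.3169250488281), (87.89578247070312, 26.73396873474121), 33.69438171386719)
15 [ 539.26101087 -253.93329981    8.6191941 ]
```

```bash
python3 -m jog '[[[0.007,0.15,0.3,0,0,0.001,1],[0,0,0.6,0,0,0,1],[0,0,0.6,0,0,0,1],[0,0,0.6,0,0,0,1],[0,0,0.4,0,0,0,1],[0,0,0.2,0,0,0,1],[0,0,0,0,0,0,0],[0,0,0,0,0,0,0],[0,0,0,0,0,0,0],[0,0,0,0,0,0,0],[0,0,0,0,0,0,0],[0,0,0,0,0,0,0]]]' 80
```

```text
time: 4.95
tool_pos: [506.4, -279.6, 28.6]
tcp_rot: [179.9, -0.0, 34.0]
ft_force: [-0.3, 0.5, 5.9]
finger_gap: 25.8
```

```bash
python3 -m jog '[[[0,0,-0.2,0,0,0,0],[0,0,-0.6,0,0,0,0],[0,0,-0.8,0,0,0,0],[0,0,-0.6,0,0,0,0],[0,0,-0.2,0,0,0,0],[0,0,0,0,0,0,0]]]'
python3 - <<'E'
from h import *
plan([516.9,-0.1,150],[180,0,-5.5],7)
E
```

```text
time: 5.7
tool_pos: [505.6, -279.1, 147.4]
tcp_rot: [180.0, -0.0, 34.0]
ft_force: [0.4, 0.9, -1.6]
finger_gap: 25.8
[0.4731, -0.6424, -0.0077, 0.0, -0.0, 0.0157]
[0.4076, -0.6858, -0.0077, 0.0, -0.0, 0.0157]
[0.3381, -0.7226, -0.0076, 0.0, -0.0, 0.0157]
[0.2653, -0.7524, -0.0076, 0.0, -0.0, 0.0157]
[0.1899, -0.7748, -0.0076, 0.0, -0.0, 0.0157]
[0.1127, -0.7898, -0.0075, 0.0, -0.0, 0.0157]
[0.0344, -0.797, -0.0075, 0.0, -0.0, 0.0157]
```

```bash
python3 -m jog '[[[0.473,-0.642,0,0,0,0.0157,0],[0.408,-0.686,0,0,0,0.0157,0],[0.338,-0.723,0,0,0,0.0157,0],[0.265,-0.752,0,0,0,0.0157,0],[0.19,-0.775,0,0,0,0.0157,0],[0.113,-0.79,0,0,0,0.0157,0],[0.034,-0.797,0,0,0,0.0157,0],[0,0,0,0,0,0,0],[0,0,0,0,0,0,0]]]'
python3 - <<'E'
from h import *
c=camera_params('wrist');P,R,s=pose();print(P,s['tcp_rot'],s['ft_force']);p,d=snapshot('wrist');np.savez('w3.npz',p=p,d=d,E=c['extrinsics'],K=c['K'],P=P,R=R.as_matrix())
cv2.imwrite('pics/w3.png',p[:,:,::-1])
E
```

```text
time: 6.82
tool_pos: [515.9, -0.2, 145.8]
tcp_rot: [180.0, 0.1, -5.4]
ft_force: [-0.5, -0.1, -2.5]
finger_gap: 25.5
[ 5.15940031e+02 -2.34189517e-01  1.45766507e+02] [ 1.79972398e+02  1.42510955e-01 -5.41443300e+00] [-0.48295223 -0.09408065 -2.45674947]
```

View pics/w3.png

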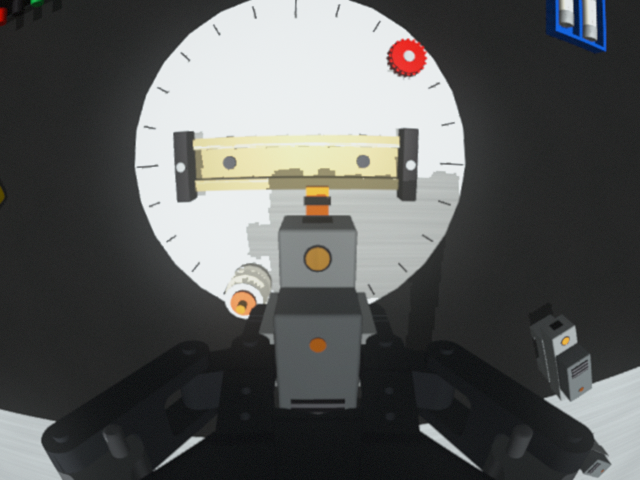

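Run:
```python
from h import *
p,W,d,E,K=wcloud('w3.npz');z=np.load('w3.npz');P,R=z['P'],z['R']
T=(W-P)@R  # tool frame
B=np.zeros(d.shape,bool);B[205:405,265:375]=1
for n,a,b in(('shoulder',-40,-15),('nose',-60,-40)):
    t=T[B&(T[...,2]>a)&(T[...,2]<b)&(abs(T[...,1])<16)]
    zz=np.median(t[:,2]);t=t[abs(t[:,2]-zz)<2];print(n,'z',zz,'x',np.percentile(t[:,0],[1,50,99]),'y',np.percentile(t[:,1],[1,99]),cv2.minAreaRect(t[:,:2].astype(np.float32)))
H=W[...,2];M=np.zeros(d.shape,np.uint8);M[125:200,196:398]=1
c,s=np.cos(np.radians(-5.5)),np.sin(np.radians(-5.5))
zd=np.median(H[60:120,200:380]);print('disc',zd)
rz=np.median(H[(M>0)&(H>zd+9)&(H<zd+20)]);print('rail z',rz)
hs=cv2.cvtColor(p,cv2.COLOR_RGB2HSV)
for name,m in(('depth',(M>0)&(H>zd+9)&(H<zd+20)),('colour',(M>0)&(hs[...,1]>40)&(hs[...,0]>15)&(hs[...,0]<40))):
    t=onplane(E,K,rz)[m][:,:2];x=t@[c,s];y=t@[-s,c];y0=64.4
    for sg in(-1,1):
        b_=[b for b in np.arange(-60,60,6) if ((y-y0>=b)&(y-y0<b+6)).sum()>8]
        e=[sg*np.percentile(sg*x[(y-y0>=b)&(y-y0<b+6)],97) for b in b_];f=np.polyfit(b_,e,1);print(name,np.round(e,1).tolist(),np.median(e),np.degrees(f[0]))
t=W[(H>zd+20)&(H<zd+35)&(hs[...,2]<90)]
for u0,u1 in((170,198),(395,422)):
    q=W[125:205,u0:u1][(H[125:205,u0:u1]>zd+22)&(H[125:205,u0:u1]<zd+32)];m=np.median(q,0);print('stop',m[:2]@[c,s],m[:2]@[-s,c],m[2])
```

```text
shoulder z -24.209137325194657 x [22.22294423 32.87710892 42.8168287 ] y [-13.68338233  12.02162613] ((26.674936294555664, 0.8010959625244141), (30.03988265991211, 33.1778450012207), 89.47250366210938)
nose z -45.84910968075248 x [-10.99971851   7.87199332  22.86240684] y [-14.19798692  13.60366685] ((5.484702110290527, -0.02349853515625), (35.747127532958984, 31.797916412353516), 0.5809175968170166)
disc 35.512645069365306
rail z 50.438189396873824
depth [552.5, 552.4, 552.3, 552.3, 552.2, 552.2, 552.8, 554.7, 554.7, 552.1, 552.2, 552.2, 552.3, 552.4, 552.5, 552.6, 552.0, 552.2, 552.3, 552.5] 552.3270597219716 -0.1812593443774266
depth [586.9, 587.3, 587.2, 587.1, 587.0, 586.9, 586.8, 586.8, 586.8, 586.9, 586.9, 587.0, 587.1, 587.3, 586.8, 587.0, 587.2, 586.8, 587.1, 586.8] 586.9404613937494 -0.02961109179055378
colour [553.8, 553.7, 553.6, 553.6, 553.5, 553.5, 549.5, 549.5, 548.8, 553.4, 553.5, 553.5, 553.6, 553.7, 553.7, 553.8, 553.3, 553.4, 553.6, 553.8] 553.5347221350094 0.4288556582275021
colour [585.8, 586.1, 586.6, 586.3, 585.7, 585.6, 585.6, 585.6, 585.6, 585.6, 585.6, 585.8, 585.2, 585.4, 585.6, 585.8, 586.0, 586.2, 585.9, 585.5] 585.6737976577699 -0.13752314260610043
stop 569.7298983586895 135.83957974420255 61.41042941836392
stop 570.151732403807 -6.538888467617184 61.38713756974094
```

```bash
python3 -m jog '[[[-0.055,0,0,0,0.0222,0,0],[-0.055,0,0,0,0.0222,0,0],[-0.06,0,0.21,0,0,0,0],[-0.12,0,0.42,0,0,0,0],[-0.12,0,0.42,0,0,0,0],[-0.08,0,0.28,0,0,0,0],[-0.02,0,0.07,0,0,0,0],[0,0,0,0,0,0,0],[0,0,0,0,0,0,0]]]'; python3 -c "
from h import *
P,R,s=pose();print(P,s['tcp_rot'],s['ft_force'],P[0]*.9954-P[1]*.0958)"
```

```text
time: 8.0
tool_pos: [512.3, 0.4, 75.1]
tcp_rot: [180.0, -16.1, -5.5]
ft_force: [-0.7, -0.0, -1.6]
finger_gap: 25.6
[5.12254326e+02 3.78023587e-01 7.50943943e+01] [179.99500347 -16.05439267  -5.50927128] [-0.65588451 -0.03468194 -1.56275832] 509.861741336418
```

```bash
python3 -m jog '[[[-0.011,0,0.038,0,0,0,0],[-0.011,0,0.038,0,0,0,0],[-0.005,0,0.019,0,0,0,0],[0,0,0,0,0,0,0]]]'; for i in 1; do python3 -m jog '[[[-0.004,0,0.0135,0,0,0,0],[0,0,0,0,0,0,0]]]';python3 -m jog '[[[-0.004,0,0.0135,0,0,0,0],[0,0,0,0,0,0,0]]]';  done
```

```text
time: 8.5
tool_pos: [511.4, 0.5, 69.0]
tcp_rot: [180.0, -16.0, -5.5]
ft_force: [0.5, -0.1, -1.7]
finger_gap: 25.6
time: 8.75
tool_pos: [511.5, 0.5, 68.5]
tcp_rot: [-180.0, -16.0, -5.5]
ft_force: [0.4, -0.2, -1.2]
finger_gap: 25.2
time: 9.0
tool_pos: [511.8, 0.5, 68.3]
tcp_rot: [180.0, -16.0, -5.5]
ft_force: [-2.8, -0.1, 4.4]
finger_gap: 25.5
```

```bash
python3 -m jog '[[[0.044,0,-0.154,0,0,0,0],[0.19,0,0.055,0,0,0,0],[0.33,0,0.095,0,0,0,0],[0.29,0,0.083,0,0,0,0],[0.12,0,0.034,0,0,0,0],[0.035,0,0.01,0,0,0,0],[0,0,0,0,0,0,0],[0,0,0,0,0,0,0]]]'; python3 -c "
from h import *
P,R,s=pose();print(P,s['tcp_rot'],s['ft_force'],P[0]*.9954-P[1]*.0958,P[0]*.0958+P[1]*.9954)"
```

```text
time: 10.0
tool_pos: [561.0, -4.3, 75.6]
tcp_rot: [180.0, -16.0, -5.5]
ft_force: [-0.6, 0.0, -1.5]
finger_gap: 25.4
[561.02902069  -4.25618346  75.57506024] [179.99987713 -15.96514654  -5.5110735 ] [-0.57580114  0.00457031 -1.45540392] 558.8560295745899 49.50997516344141
```

```bash
python3 -m jog '[[[-0.008,0,0.027,0,0,0,0],[-0.008,0,0.027,0,0,0,0],[-0.008,0,0.028,0,0,0,0],[0,0,0,0,0,0,0],[0,0,0,0,0,0,0]]]'
python3 - <<'E'
from h import *
P,R,s=pose();print(P,s['tcp_rot'],s['ft_force'],P[0]*.9954-P[1]*.0958)
p,d=snapshot('scene');cv2.imwrite('pics/s1.png',cv2.resize(p[210:330,300:450,::-1],None,fx=5,fy=5,interpolation=3))
E
```

```text
time: 10.62
tool_pos: [561.4, -4.3, 71.5]
tcp_rot: [180.0, -16.0, -5.5]
ft_force: [0.6, -0.2, -1.2]
finger_gap: 25.3
[561.39838374  -4.32493838  71.46172403] [179.99927278 -15.98369286  -5.51396952] [ 0.57013254 -0.15545205 -1.18308573] 559.2302802758595
```

View pics/s1.png

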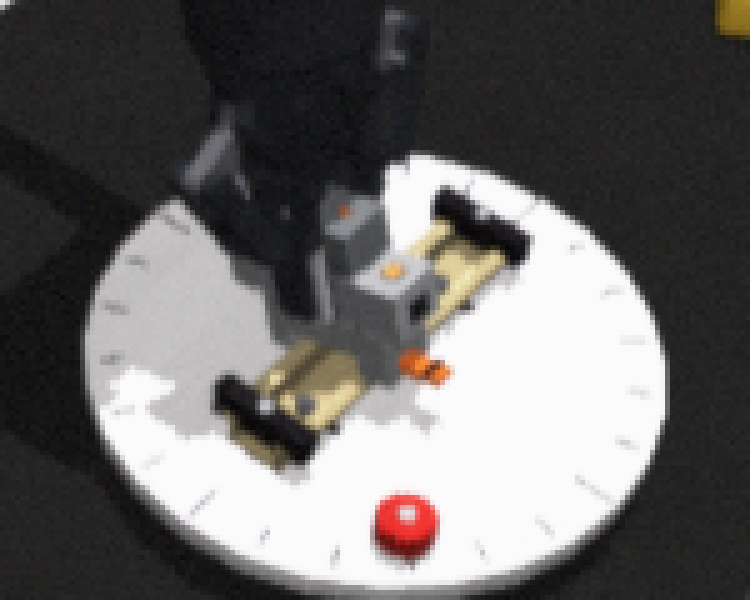

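```bash
python3 -m jog '[[[0.0144,0,0.0042,0,0,0,0],[0.0144,0,0.0042,0,0,0,0],[0.0144,0,0.0042,0,0,0,0],[0.0144,0,0.0042,0,0,0,0],[0,0,0,0,0,0,0]]]'; python3 -m jog '[[[0.0144,0,0.0042,0,0,0,0],[0,0,0,0,0,0,0]]]';python3 -m jog '[[[0.0144,0,0.0042,0,0,0,0],[0,0,0,0,0,0,0]]]'; python3 -c "
from h import *
P,R,s=pose();print(P,s['tcp_rot'],s['ft_force'],P[0]*.9954-P[1]*.0958)"
```

```text
time: 11.3
tool_pos: [564.5, -4.6, 71.5]
tcp_rot: [180.0, -16.0, -5.5]
ft_force: [0.4, -0.1, -1.5]
finger_gap: 25.8
time: 11.55
tool_pos: [565.2, -4.7, 71.5]
tcp_rot: [180.0, -16.0, -5.5]
ft_force: [-1.9, 0.5, -2.4]
finger_gap: 25.7
time: 11.8
tool_pos: [565.9, -4.8, 71.5]
tcp_rot: [-180.0, -16.0, -5.5]
ft_force: [0.7, 0.6, -1.0]
finger_gap: 25.4
[565.9395092   -4.76738518  71.481385  ] [-179.99946933  -15.98839246   -5.51456008] [ 0.70382862  0.61405977 -1.01293681] 563.7929029557757
```

```bash
python3 -m jog '[[[0.0144,0,0.0042,0,0,0,0],[0,0,0,0,0,0,0]]]';python3 -m jog '[[[0.0144,0,0.0042,0,0,0,0],[0,0,0,0,0,0,0]]]'; python3 -c "
from h import *
P,R,s=pose();print(P,s['tcp_rot'],s['ft_force'],P[0]*.9954-P[1]*.0958)"
```

```text
time: 12.05
tool_pos: [566.7, -4.9, 71.5]
tcp_rot: [180.0, -16.0, -5.5]
ft_force: [0.6, 0.3, -2.5]
finger_gap: 25.7
time: 12.3
tool_pos: [567.4, -4.9, 71.4]
tcp_rot: [180.0, -16.0, -5.5]
ft_force: [-0.9, 0.4, -1.8]
finger_gap: 25.5
[567.4079784   -4.927504    71.43501129] [179.99897689 -15.98332746  -5.5156852 ] [-0.91112283  0.37246434 -1.81828433] 565.269956582817
```

```bash
python3 -m jog '[[[0.0096,0,0.0028,0,0,0,0],[0,0,0,0,0,0,0]]]';python3 -m jog '[[[0.0096,0,0.0028,0,0,0,0],[0,0,0,0,0,0,0]]]'; python3 -c "
from h import *
P,R,s=pose();print(P,s['tcp_rot'],s['ft_force'],P[0]*.9954-P[1]*.0958)"
```

```text
time: 12.55
tool_pos: [567.7, -4.9, 71.4]
tcp_rot: [180.0, -16.0, -5.5]
ft_force: [-1.7, 0.7, -0.2]
finger_gap: 25.6
time: 12.8
tool_pos: [567.9, -5.0, 71.2]
tcp_rot: [180.0, -15.9, -5.5]
ft_force: [-5.4, 0.5, 0.3]
finger_gap: 25.7
[567.93021512  -4.95856668  71.19376231] [179.99914722 -15.92336074  -5.5133388 ] [-5.44431261  0.54234153  0.31348595] 565.7927668170809
```

```bash
python3 -m jog '[[[-0.0192,0,-0.0055,0,0,0,0],[0,0,0,0,0,0,0],[0,0,0,0,0,0,0]]]'
python3 - <<'E'
from h import *
P,R,s=pose();xp=P[0]*.9954-P[1]*.0958;yp=P[0]*.0958+P[1]*.9954;print(P,s['tcp_rot'],s['ft_force'],xp,yp)
def pt(a,px=551.45,pz=50.6):
    a=np.radians(a);x=px+18.5*np.cos(a)-15.9*np.sin(a);return [x*.9954+yp*.0958,-x*.0958+yp*.9954,pz+15.9*np.cos(a)+18.5*np.sin(a)],[180,-np.degrees(a),-5.51]
prev=(P,s['tcp_rot'])
for a in(14,12,10,8,6,4,2,0):
    t=pt(a);print(a,np.round(t[0],1),end=' ');plan(*t,1,prev);prev=t
E
```

```text
time: 13.18
tool_pos: [567.6, -4.9, 71.5]
tcp_rot: [180.0, -16.0, -5.5]
ft_force: [-0.5, 0.1, -1.0]
finger_gap: 25.0
[567.56764792  -4.94465907  71.5465031 ] [179.99846927 -16.01105094  -5.51591378] [-0.46713141  0.1112579  -0.98139583] 565.4305350803372 49.45106703021437
14 [567.7  -5.   70.5] [-0.0034, -0.0, 0.0207, 0.0, -0.0056, -0.0]
12 [568.4  -5.   70. ] [0.0109, -0.0, 0.0131, 0.0, -0.0056, -0.0]
10 [569.   -5.1  69.5] [0.0109, -0.0, 0.0131, 0.0, -0.0056, -0.0]
8 [569.7  -5.1  68.9] [0.0109, -0.0, 0.0131, 0.0, -0.0056, -0.0]
6 [570.3  -5.2  68.3] [0.0109, -0.0, 0.0131, 0.0, -0.0056, -0.0]
4 [570.9  -5.3  67.8] [0.0109, -0.0, 0.0131, 0.0, -0.0056, 0.0]
2 [571.5  -5.3  67.1] [0.0109, -0.0, 0.0131, -0.0, -0.0056, -0.0]
0 [572.1  -5.4  66.5] [0.0109, -0.0, 0.0131, 0.0, -0.0056, 0.0]
```

```bash
python3 -m jog '[[[-0.003,0,0.015,0,-0.0056,0,0],[0,0,0,0,0,0,0]]]';python3 -m jog '[[[0.011,0,0.013,0,-0.0056,0,0],[0,0,0,0,0,0,0]]]'; python3 -m jog '[[[0.011,0,0.013,0,-0.0056,0,0],[0,0,0,0,0,0,0]]]'
```

```text
time: 13.42
tool_pos: [568.3, -5.1, 71.2]
tcp_rot: [180.0, -14.0, -5.5]
ft_force: [-0.4, 0.0, -1.9]
finger_gap: 25.4
time: 13.68
tool_pos: [568.8, -5.1, 70.5]
tcp_rot: [180.0, -12.0, -5.5]
ft_force: [0.5, -0.2, -1.2]
finger_gap: 25.8
time: 13.92
tool_pos: [569.4, -5.1, 70.0]
tcp_rot: [-180.0, -10.0, -5.5]
ft_force: [0.2, -0.6, -0.9]
finger_gap: 25.8
```

```bash
python3 -m jog '[[[0.008,0,0.018,0,-0.0056,0,0],[0,0,0,0,0,0,0]]]';python3 -m jog '[[[0.008,0,0.015,0,-0.0056,0,0],[0,0,0,0,0,0,0]]]'; python3 -c "
from h import *
P,R,s=pose();print(P,s['tcp_rot'],s['ft_force'],s['wrist_torque'])"
```

```text
time: 14.18
tool_pos: [570.6, -5.2, 69.7]
tcp_rot: [180.0, -8.1, -5.5]
ft_force: [3.4, 0.3, 3.9]
finger_gap: 25.7
time: 14.42
tool_pos: [571.6, -5.2, 69.5]
tcp_rot: [-180.0, -6.2, -5.5]
ft_force: [3.7, 1.0, 6.7]
finger_gap: 25.9
[571.63354652  -5.19740565  69.54142972] [-179.98900285   -6.17386515   -5.5147036 ] [3.69304302 0.97540856 6.74421195] [ 0.109168   -0.92692174  0.05626078]
```

```bash
python3 -m jog '[[[0.004,0,0.018,0,-0.0056,0,0],[0,0,0,0,0,0,0]]]'; python3 -c "
from h import *
P,R,s=pose();print(P,s['tcp_rot'],s['ft_force'],s['wrist_torque'])"
```

```text
time: 14.68
tool_pos: [571.7, -5.5, 68.0]
tcp_rot: [180.0, -4.1, -5.5]
ft_force: [7.0, -1.1, 0.6]
finger_gap: 25.7
[571.70782187  -5.45825643  68.01174791] [179.99039357  -4.13958498  -5.51777176] [ 6.97527275 -1.08349964  0.56137028] [-0.18535352 -1.28181059  0.01051412]
```

```bash
python3 -m jog '[[[0.016,0,0.015,0,-0.0056,0,0],[0,0,0,0,0,0,0]]]'; python3 -c "
from h import *
P,R,s=pose();print(P,s['tcp_rot'],s['ft_force'],s['wrist_torque'])"
```

```text
time: 14.92
tool_pos: [571.5, -5.4, 67.0]
tcp_rot: [180.0, -2.0, -5.5]
ft_force: [1.4, 0.2, 5.8]
finger_gap: 25.7
[571.46582777  -5.36297162  66.98243525] [179.99574153  -1.97560783  -5.51490125] [1.43618719 0.24362942 5.79978918] [-0.09486197 -0.30225988  0.02320994]
```

```bash
python3 -m jog '[[[0.012,0,0.008,0,-0.0056,0,0],[0,0,0,0,0,0,0]]]'
python3 - <<'E'
from h import *
P,R,s=pose();print(P,s['tcp_rot'],s['ft_force'],s['wrist_torque'],P[0]*.9954-P[1]*.0958)
p,d=snapshot('scene');cv2.imwrite('pics/s2.png',cv2.resize(p[220:330,310:450,::-1],None,fx=5.5,fy=5.5,interpolation=3))
E
```

```text
time: 15.18
tool_pos: [572.0, -5.4, 66.5]
tcp_rot: [180.0, 0.0, -5.5]
ft_force: [2.9, -0.1, 5.4]
finger_gap: 25.5
[572.02435301  -5.41110014  66.54559438] [ 1.79991383e+02  3.78259038e-02 -5.51261021e+00] [ 2.85606951 -0.14292948  5.3865628 ] [-0.13946802 -0.46299228 -0.03184731] 569.9114243810635
```

View pics/s2.png

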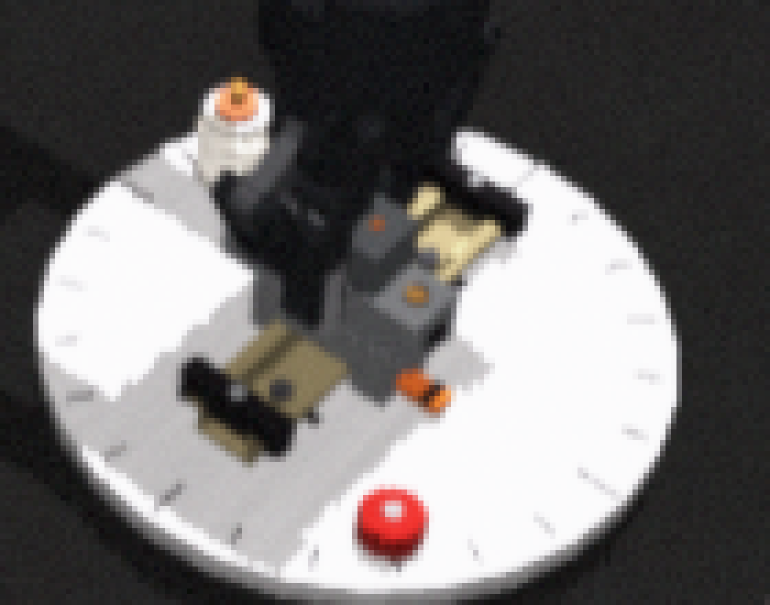

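```bash
cat > chk.py <<'E'
from h import *
import sys
def fit(f):
    p,W,d,E,K=wcloud(f);z=np.load(f);T=(W-z['P'])@z['R'];B=np.zeros(d.shape,bool);B[205:405,265:375]=1
    for n,a,b,x0,x1 in(('shoulder',-34,-15,26,40),('nose',-56,-38,2,20)):
        t=T[B&(T[...,2]>a)&(T[...,2]<b)&(abs(T[...,1])<11)&(T[...,0]>x0)&(T[...,0]<x1)]
        t=t[abs(t[:,2]-np.median(t[:,2]))<2];A=np.c_[t[:,0]-t[:,0].mean(),np.ones(len(t))];c=np.linalg.lstsq(A,t[:,2],rcond=None)[0]
        print(f,n,len(t),'z %.2f slope %.2f deg'%(c[1],np.degrees(c[0])),'xmax',np.percentile(T[B&(abs(T[...,2]-c[1])<2)][:,0],99))
E
python3 - <<'E'
from chk import *
c=camera_params('wrist');P,R,s=pose();p,d=snapshot('wrist');np.savez('w4.npz',p=p,d=d,E=c['extrinsics'],K=c['K'],P=P,R=R.as_matrix())
fit('w3.npz');fit('w4.npz');print(s['ft_force'])
E
python3 -m jog '[[[0,0,0,0,-0.003,0,0],[0,0,0.006,0,0,0,0],[0,0,0,0,0,0,0]]]'; python3 -c "
from h import *
P,R,s=pose();print(P,s['tcp_rot'],s['ft_force'],s['wrist_torque'])"
```

```text
w3.npz shoulder 2574 z -24.05 slope 0.31 deg xmax 42.837898172008366
w3.npz nose 3510 z -45.94 slope -0.15 deg xmax 22.84916998356325
w4.npz shoulder 2557 z -24.10 slope -0.19 deg xmax 42.86911954777069
w4.npz nose 3528 z -45.95 slope 0.01 deg xmax 22.863834018655577
[3.604632   0.56191649 4.68179578]
time: 15.65
tool_pos: [572.2, -5.4, 66.7]
tcp_rot: [180.0, 1.1, -5.5]
ft_force: [3.3, -0.6, 7.3]
finger_gap: 26.0
[572.23639206  -5.43345996  66.71161535] [179.99303324   1.10672879  -5.51604883] [ 3.32666864 -0.63443217  7.25749055] [-0.1314251  -0.54140061 -0.01614643]
```

```bash
python3 -m jog '[[[0.006,0,-0.01,0,0.003,0,0],[0,0,-0.02,0,0,0,0],[0,0,0,0,0,0,0]]]'; python3 -m jog '[[[0,0,-0.02,0,0,0,0],[0,0,0,0,0,0,0]]]';python3 -m jog '[[[0,0,-0.02,0,0,0,0],[0,0,0,0,0,0,0]]]'; python3 -c "
from h import *
P,R,s=pose();print(P,s['tcp_rot'],s['ft_force'],s['wrist_torque'])"
```

```text
time: 16.02
tool_pos: [571.9, -5.4, 66.7]
tcp_rot: [180.0, 0.1, -5.5]
ft_force: [7.5, -1.6, -3.3]
finger_gap: 25.5
time: 16.27
tool_pos: [571.8, -5.4, 67.3]
tcp_rot: [-180.0, 0.1, -5.5]
ft_force: [9.1, -0.3, -5.8]
finger_gap: 26.0
time: 16.52
tool_pos: [571.8, -5.4, 67.8]
tcp_rot: [-180.0, 0.1, -5.5]
ft_force: [11.5, -1.5, -9.9]
finger_gap: 25.5
[571.77399291  -5.36177987  67.7975141 ] [-1.79999045e+02  1.12716388e-01 -5.51886871e+00] [11.46999667 -1.49846527 -9.88173127] [-0.22909224 -1.92052113  0.07796224]
```

```bash
python3 -m jog '[[[0,0,0.022,0,0,0,0],[0,0,0,0,0,0,0]]]'; for k in 1 2 3; do :; done; python3 -m jog '[[[0.012,0,0,0,0,0,0],[0,0,0,0,0,0,0]]]';python3 -m jog '[[[0.012,0,0,0,0,0,0],[0,0,0,0,0,0,0]]]';python3 -m jog '[[[0.012,0,0,0,0,0,0],[0,0,0,0,0,0,0]]]'; python3 -c "
from h import *
P,R,s=pose();print(P,s['tcp_rot'],s['ft_force'],s['wrist_torque'])"
```

```text
time: 16.77
tool_pos: [571.9, -5.4, 67.6]
tcp_rot: [180.0, 0.1, -5.5]
ft_force: [6.3, -1.8, -1.9]
finger_gap: 26.1
time: 17.02
tool_pos: [572.0, -5.4, 67.7]
tcp_rot: [180.0, 0.2, -5.5]
ft_force: [4.5, -0.4, -2.0]
finger_gap: 25.7
time: 17.27
tool_pos: [572.2, -5.4, 67.6]
tcp_rot: [180.0, 0.3, -5.5]
ft_force: [1.2, 0.2, -2.7]
finger_gap: 25.3
time: 17.52
tool_pos: [573.0, -5.4, 67.8]
tcp_rot: [-180.0, 0.2, -5.5]
ft_force: [-0.6, -0.2, -2.7]
finger_gap: 25.2
[572.99546115  -5.4318319   67.76182158] [-179.99750311    0.23346833   -5.51550984] [-0.55454903 -0.2042606  -2.72980157] [-0.00573504  0.10469749 -0.04848021]
```

```bash
python3 -m jog '[[[0,0,-0.02,0,0,0,0],[0,0,0,0,0,0,0]]]'; python3 -m jog '[[[0,0,-0.02,0,0,0,0],[0,0,0,0,0,0,0]]]'; python3 -c "
from h import *
P,R,s=pose();print(P,s['tcp_rot'],s['ft_force'],s['wrist_torque'])"
```

```text
time: 17.77
tool_pos: [572.9, -5.4, 68.1]
tcp_rot: [-180.0, 0.2, -5.5]
ft_force: [2.1, -0.6, -12.0]
finger_gap: 25.6
time: 18.02
tool_pos: [572.7, -5.4, 68.3]
tcp_rot: [-180.0, 0.3, -5.5]
ft_force: [6.0, -0.3, -21.4]
finger_gap: 25.9
[572.70466613  -5.38234086  68.31069019] [-179.99386747    0.26349154   -5.51500262] [  6.01872492  -0.31705455 -21.38355533] [-0.03298126 -1.07590087 -0.01891238]
```

```bash
python3 -m jog '[[[0,0,0.02,0,0,0,0],[0,0,0.02,0,0,0,0],[0,0,0.01,0,0,0,0],[0,0,0,0,0,0,0]]]'; python3 -m jog '[[[0,0,0.01,0,0,0,0],[0,0,0,0,0,0,0]]]';  python3 -m jog '[[[0,0,0.01,0,0,0,0],[0,0,0,0,0,0,0]]]'; python3 -c "
from h import *
P,R,s=pose();print(P,s['tcp_rot'],s['ft_force'],s['wrist_torque'])"
```

```text
time: 18.52
tool_pos: [573.4, -5.5, 68.0]
tcp_rot: [180.0, 0.2, -5.5]
ft_force: [-2.3, -0.4, -7.1]
finger_gap: 25.5
time: 18.77
tool_pos: [574.2, -5.6, 67.9]
tcp_rot: [180.0, 0.1, -5.5]
ft_force: [-1.8, 0.4, -4.9]
finger_gap: 25.9
time: 19.02
tool_pos: [574.2, -5.6, 67.5]
tcp_rot: [180.0, 0.1, -5.5]
ft_force: [-2.2, 0.4, -0.4]
finger_gap: 25.8
[574.20348968  -5.59441179  67.50824644] [ 1.79997045e+02  7.95306749e-02 -5.51616970e+00] [-2.16242826  0.42601597 -0.38931101] [0.06577457 0.4411405  0.02081996]
```

```bash
python3 -m jog '[[[-0.02,0,0.008,0,0,0,0],[0,0,0.006,0,0,0,0],[0,0,0,0,0,0,0]]]'; python3 -m jog '[[[0,0,0.004,0,0,0,0],[0,0,0,0,0,0,0.55],[0,0,0,0,0,0,0.55],[0,0,0,0,0,0,0.55],[0,0,0,0,0,0,0.55],[0,0,0,0,0,0,0.55]]]'; python3 -c "
from h import *
P,R,s=pose();print(P,s['tcp_rot'],s['ft_force'],s['wrist_torque'])"
```

```text
time: 19.4
tool_pos: [573.2, -5.5, 66.6]
tcp_rot: [180.0, 0.1, -5.5]
ft_force: [0.0, -0.3, 0.3]
finger_gap: 25.5
time: 20.15
tool_pos: [572.7, -5.4, 65.9]
tcp_rot: [-180.0, 0.1, -5.5]
ft_force: [-0.1, -0.3, 0.2]
finger_gap: 47.1
[572.68033288  -5.42249696  65.88038577] [-1.79999821e+02  1.43325618e-01 -5.51511905e+00] [-0.10432198 -0.2602075   0.21614498] [ 0.0372643   0.01120957 -0.00134559]
```

Seated with no load, locked against a pull, and now released. I'll retreat straight up and check.

```bash
python3 -m jog '[[[0,0,-0.1,0,0,0,0.55],[0,0,-0.4,0,0,0,0.55],[0,0,-0.8,0,0,0,0.55],[0,0,-0.8,0,0,0,0.55],[0,0,-0.7,0,0,0,0.55],[-0.3,0,-0.3,0,0,0,0.55],[0,0,0,0,0,0,0.55],[0,0,0,0,0,0,0.55]]]'
python3 - <<'E'
from h import *
c=camera_params('wrist');P,R,s=pose();print(s['ft_force']);p,d=snapshot('wrist');np.savez('w5.npz',p=p,d=d,E=c['extrinsics'],K=c['K'])
p2,_=snapshot('scene');cv2.imwrite('pics/end.png',np.vstack([p[60:360,120:520,::-1],cv2.resize(p2[210:330,300:460,::-1],(400,300),interpolation=3)]))
p,W,dd,E,K=wcloud('w5.npz');H=W[...,2];cc,ss=.9954,-.0958
X=W[...,0]*cc+W[...,1]*ss-569.6;Y=-W[...,0]*ss+W[...,1]*cc-64.6
for n,x0,x1,h0 in(('shL',-40,-27,90.6),('nose',-20,20,112.6),('shR',27,40,90.6)):
    m=(X>x0)&(X<x1)&(abs(Y+15)<10)&(abs(H-h0)<6);print(n,m.sum(),np.median(H[m])-35.5)
m=(abs(H-112.6)<4)&(abs(Y+15)<25)&(abs(X)<40);q=np.c_[X[m],Y[m]].astype(np.float32);print(cv2.minAreaRect(q))
m=(abs(H-90.6)<4)&(abs(Y+15)<25)&(abs(X)<60);print('shoulder x',np.percentile(X[m],[1,99]))
E
```

```text
time: 21.15
tool_pos: [558.2, -4.0, 221.0]
tcp_rot: [180.0, 0.1, -5.5]
ft_force: [-0.8, -0.4, -1.0]
finger_gap: 47.1
[-0.75597305 -0.41597621 -1.04460619]
shL 309 55.18287194873858
nose 1607 77.1772354587637
shR 499 55.08826631239879
((0.7307910919189453, -14.229848861694336), (47.97627639770508, 26.335771560668945), 0.17525795102119446)
shoulder x [-43.10283846  44.239495  ]
```

View pics/end.png

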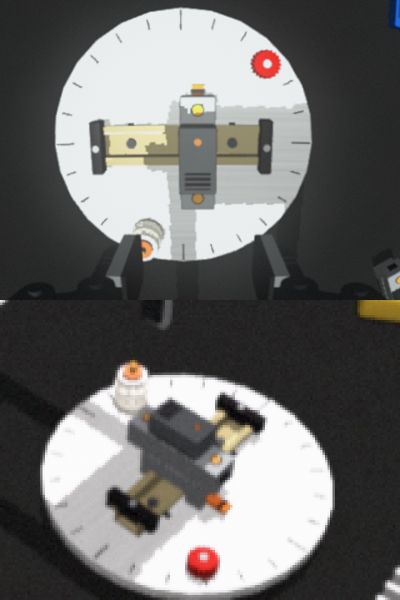

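```bash
python3 -c "
from bench import job;print(job.hand_in())"
```

```text
the job is handed in; nothing more can be done
None
```

I mounted the farthest grey fuse holder on the rail, about 14 mm from the middle between the end stops, then released it and handed the job in. The last robot action ended at 21.2 s.

**How it went:** I hooked the lip under the insulator-side edge at 16° tilt and rocked it down in 2° steps. The force rose as the foot met the edge, then dropped off as it passed.

**Checks that agreed:**
- **Locked:** with the holder flat I pulled up on it. It had about 1 mm of free play, then resisted with about 20 N, so both the lip and the foot are latched.
- **Flat:** after release, the shoulder tops measured 55.2 and 55.1 mm above the disc and the nose top 77.2 mm. Flat seating would give 55 and 77.
- **Centred:** the holder sat 0.7 mm from the rail's measured centre line, turned 0.2° relative to it.
- **Clear:** the wrist force was near zero once I had retreated.

**Disagreed or not measured:**
- **Sideways position:** my first commanded position left the holder pressing against the rail sideways with about 11 N while I was pulling up. I shifted it before release, and just before letting go the readings were near zero.
- **Force limit:** the highest wrist force I read on the holder was about 22 N, during the pull test. The contact force on the rail itself was never measured directly.
- **Foot:** its travel was not measured. That it is fully out is inferred from the pull test and the picture.
- **Other objects:** I did not re-measure their positions. The robot's paths stayed well away from them.

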